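# Lock the bench stop with the quick-release pin

## Robot

A 6-joint arm with a two-finger parallel gripper is mounted at the origin on a cart in front of the work surface, level with it; the furniture and walls round the work are solid. World frame = base frame: x ahead of the robot, y to its left, z up, the work surface at z = 0. Lengths are in m, angles in degrees, forces in N, time in s.
With the tool pointing down it reaches from about 0.4 to 0.825 m from the base axis. Payload 7 kg.
Tool frame: the origin (TCP) lies between the finger pads; the fingertips stand ctrl.nose_length ahead of it and the grasp point (between the pads) lies 2 mm behind it (ctrl.nose_length is the distance from the TCP to the fingertips, in m); z points along the fingers, y is the line along which they close (so a half turn about z gives the same grasp; the last joint's range is limited). The gripper opens to 88 mm and grips with 3 to 60 N. Pads are 19 mm wide; open, the fingers measure 130 mm over their backs; the gripper's body (78 mm by 193 mm) begins 47 mm behind the grasp point.
Start: joints at [88.012, 20.546, 0.682, 0, -70.136, -16.507], TCP at [0.214, 0.64, 0.244] pointing down, gripper open.
Joint ranges: [-176.03, 176.03], [-82.01, 121.73], [-58.28, 71.71], [-173.87, 95.51], [-174.79, -0.11], [-173.66, 173.66]. Speed limits (degrees/s): [136.94, 136.94, 172.46, 180, 180, 180].

## Interface

Orientations are given as [roll, pitch, yaw] about the fixed x, y, z axes, in that order (R = Rz(yaw) Ry(pitch) Rx(roll)).
In Python, from plant import ctrl gives the robot as it stands.
- The arm moves only by the tool apply_moves, never from a script. Its argument "commands" is a list of rows, each a list of 3 entries, a list of its own where there are three numbers: the shift along the world's x, y, z in cm, then the turn about the world's z in rad, then the closure, from 0 (fully open) to 1 (shut). In form: [[[x, y, z], turn, jaw], ...]. A call has 1 to 20 rows; each row is the pose to reach, as a shift and turn from the pose commanded when the call began; what a row does not reach only later rows make up. A row lasts 1/12 s, in which the tool goes at most 41.7 mm and 7.16 degrees, less where a joint would pass 70% of its speed; a pose out of reach is approached as far as the arm can. A call with a gripper value outside its range is refused whole. The fingers move at their own pace and stop on an object; the grip force is fixed at half the most. Time passes only in rows, so rows that repeat a pose let the fingers close. It gives the time, the measured TCP pose, the force, the opening and the grip force at its end, in the units of the state.
- ctrl.get_obs(): the state, without advancing time (a new reading comes with each control period).
- ctrl.snapshot(name): name is "side" or "top" or "wrist"; returns a dict with "img" (384x512x3 uint8, red, green, blue), "fx", "fy", "cx", "cy" (pixels), "T" (4x4, takes a point from camera to world coordinates). Camera axes: x right, y up, looking along -z (the intrinsics and any distortion apply to the point x, -y, -z); pixel columns grow to the right and rows downward; lengths in m; the calibration is good to about 2 mm. The wrist camera is an equidistant fisheye: a pixel r from the principal point sees the ray r / f radians off the axis. A picture is of the moment at which its call begins. There is no depth.
- ctrl.close_job(): hands the job in; it is judged then, once.
Trained networks look in a picture, given as the dict that the camera call returned (one of the last four; its "shot" number tells which), for a name from the list of things; names that differ only in an ending like _2 or _b are one class to them, and where a whole thing is asked for, a point or a joint stands for the part that bears it (a point fixed in the world has none). Each returns a list of dicts, best first, with "score" (0 to 1); they miss things now and then, are a little off and sometimes report something else, mostly with a low value. They report only what shows in the picture. A call takes as long as a camera call. They do not tell look-alikes from the thing itself.
- ctrl.search_frame(picture, target): "at" ([column, row] in pixels, amid what is visible of it).
- ctrl.spot_point(picture, target): "at" ([column, row] in pixels: a listed point, or the origin of a listed thing).
The state is a dict: "clock": time; "joint_pos": joint angles; "qvel": joint speeds; "tau": joint torques, N m; "tool_pos": TCP position; "orientation": TCP orientation; "force": force on the tool from outside, world axes, zero at the start; "moment": the same for the moment, N m; "opening": finger opening in m; "gripper_force": force on a finger pad.
Only numpy, scipy, OpenCV 4.12 (cv2) and the standard library are available. Lean on these libraries where they do the work, as an engineer would, in place of code of your own. Each camera call takes 0.05 s, during which the arm holds its last target. There are 200 camera calls.

## Task

Lock the extension bar of the bench stop in its steel receiver: take the quick-release pin (the one with the thumb button in the side of its handle) from the pin stand, hold its button in, and push it down through the lined-up holes until its flange sits on the receiver. Then let go so that the button springs out and the pin is locked, upright and fully home. Leave the plain pin in the stand.

Things in the scene. Friction and masses are not known exactly. Their poses are not given: they have to be found in the camera images.
- pin_grip (a point): Quick-release pin (0.18 kg), upright in a hole of the pin stand: black handle 26 mm (own x) by 40 (own y) by 52 high, the button on its +y side; steel flange 46 across, 6 thick; below it a 16 mm shank, 70 long, the last 10 tapering to 8. Point: on the axis (own z, up), mid-handle, 36 mm above the flange's underside, 22 below the handle's top. Gripping across own y squeezes the button in.
- pin_button (a joint): The pin's sprung thumb button, 18 mm wide, 26 high, level with pin_grip. 0 m = out, 7 mm proud of the handle: two 7 mm thick locking studs, centred 53 mm below the flange's underside, stick out of the shank along own x, 30 mm over their ends. 0.006 m = fully in (takes 9 N): studs flush with the shank.
- receiver_hole (a point): Centre of the 24 mm hole in the top of the fixed steel receiver, a dark box section 90 by 90 mm, 89 high. A beech bar runs through it to a cross-piece, 88 mm high, 190 mm beyond the hole along own +x. The hole runs straight down through top, bar and bottom wall, 44 mm in all, with 45 mm of air below; rim bevelled 1.5 mm. With its studs out the pin cannot pass. z is up.
- plain_pin_grip (a point): Plain steel pin, not to be used, in the stand's other hole: same flange and shank, a round turned knob 34 mm across, no button or studs. Point: on its axis, 36 mm above the flange's underside. The fixed plywood stand, 80 by 210 mm, has two holes, 36 mm wide, 110 mm apart; the flanges rest on its top, 90 mm above the bench.
Things that resemble listed ones, but are neither listed nor needed, are in the scene too. Leave any pink or red look-alike of the part that bears pin_grip alone.

How it is judged:
By the outcome, as a careful person would: the job done as asked, in the order asked, and still so for the second after the job is handed in, with the robot touching nothing.
It also fails if it takes over 45 s, if anything falls off the work surface, if the arm or the gripper's body presses on something with over 40 N, if the wrist force passes 120 N, or if a joint passes its speed limit or range.

## Working session

There is one attempt and no reset: what is moved stays moved. The work goes in short steps, Python scripts to look and compute and a tool call to move; the robot and the scene stay as the last step left them, time stands still between calls to the robot, and variables do not carry over. Pictures are saved under pics/ and viewed, at most 10 in all, crops included, and the job is handed in when it is done.

Besides the shell and the picture viewer there is one more tool, called after "Emit:" as name([rows], argument=value, ...), one row to a line, values as JSON. apply_moves: Moves the arm, as the interface text tells. Its arguments: {"type":"object","properties":{"commands":{"type":"array"}},"required":["commands"]}

```bash
mkdir -p pics; cat > h.py <<'E'
import numpy as np, cv2
from plant import ctrl
def ray(s,p):
    T=np.array(s["T"]);x=(p[0]-s["cx"])/s["fx"];y=(p[1]-s["cy"])/s["fy"]
    if s.get("name")=="wrist":
        r=np.hypot(x,y);k=np.sin(r)/r if r>1e-9 else 1
        d=np.array([x*k,-y*k,-np.cos(r)])
    else: d=np.array([x,-y,-1.])
    d=T[:3,:3]@d; return T[:3,3],d/np.linalg.norm(d)
def tri(rs):
    A=sum(np.eye(3)-np.outer(d,d) for o,d in rs);b=sum((np.eye(3)-np.outer(d,d))@o for o,d in rs)
    p=np.linalg.solve(A,b);return p,[round(float(np.linalg.norm((np.eye(3)-np.outer(d,d))@(p-o)))*1000,1) for o,d in rs]
def proj(s,P):
    T=np.array(s["T"]);c=T[:3,:3].T@(np.array(P)-T[:3,3]);x,y,z=c[0],-c[1],-c[2]
    if s.get("name")=="wrist":
        q=np.hypot(x,y);t=np.arctan2(q,z);x,y=x/q*t,y/q*t
    else: x,y=x/z,y/z
    return np.array([s["cx"]+s["fx"]*x,s["cy"]+s["fy"]*y])
def snap(n):
    s=ctrl.snapshot(n);s["name"]=n;return s
def save(f,im): cv2.imwrite("pics/"+f,im[:,:,::-1])
E
python3 - <<'E'
from h import *
ims=[]
for n in ["side","top","wrist"]:
    s=snap(n);ims.append(s["img"]);print(n,[k for k in s if k!="img"],np.round(s["T"],3).tolist(),s["fx"],s["cx"],s["cy"])
    for t in ["pin_grip","plain_pin_grip","receiver_hole","pin_button"]:
        print(t,[(np.round(d["at"]).tolist(),round(d["score"],2)) for d in ctrl.spot_point(s,t)][:5])
im=np.vstack([np.hstack(ims[:2]),np.hstack([ims[2],ims[2]*0])])
save("a.png",cv2.resize(im,(800,600),interpolation=cv2.INTER_AREA))
o=ctrl.get_obs();print(o["tool_pos"],o["orientation"],o["clock"],ctrl.nose_length)
E
```

```text
side ['fx', 'fy', 'cx', 'cy', 'T', 'shot', 'name'] [[0.927, 0.221, -0.302, 0.029], [-0.374, 0.551, -0.746, -1.134], [0.002, 0.805, 0.594, 1.057], [0.0, 0.0, 0.0, 1.0]] 476.9736176424679 255.55660456894537 193.53414822579234
pin_grip [([202.0, 185.0], 0.72), ([290.0, 180.0], 0.66), ([234.0, 152.0], 0.63), ([173.0, 164.0], 0.47)]
plain_pin_grip [([252.0, 169.0], 0.68)]
receiver_hole [([269.0, 245.0], 0.85)]Traceback (most recent call last):
  File "<stdin>", line 6, in <module>
ValueError: it knows: pin_grip, plain_pin_grip, receiver_hole
```

```bash
python3 - <<'E'
from h import *
ims=[]
for n in ["side","top","wrist"]:
    s=snap(n);ims.append(s["img"]);print(n,np.round(s["T"],3).tolist(),s["fx"],s["cx"],s["cy"])
    for t in ["pin_grip","plain_pin_grip","receiver_hole"]:
        print(t,[(np.round(d["at"],1).tolist(),round(d["score"],2)) for d in ctrl.spot_point(s,t)][:5])
im=np.vstack([np.hstack(ims[:2]),np.hstack([ims[2],cv2.resize(ims[0][110:290,130:370],(512,384))])])
save("a.png",cv2.resize(im,(800,600),interpolation=cv2.INTER_AREA))
o=ctrl.get_obs();print(o["tool_pos"],o["orientation"],o["clock"],ctrl.nose_length)
E
```

```text
side [[0.927, 0.221, -0.302, 0.029], [-0.374, 0.551, -0.746, -1.134], [0.002, 0.805, 0.594, 1.057], [0.0, 0.0, 0.0, 1.0]] 476.9736176424679 255.55660456894537 193.53414822579234
pin_grip [([290.2, 179.5], 0.82), ([251.7, 169.7], 0.67), ([174.5, 163.6], 0.61), ([200.3, 185.0], 0.53), ([235.0, 150.6], 0.51)]
plain_pin_grip [([252.3, 166.2], 0.52)]
receiver_hole [([265.2, 246.7], 0.62)]
top [[0.002, 0.994, -0.108, 0.353], [-1.0, 0.003, 0.008, 0.091], [0.008, 0.108, 0.994, 1.551], [0.0, 0.0, 0.0, 1.0]] 393.59361146780583 256.643378015058 194.95644453274087
pin_grip [([154.1, 241.5], 0.68), ([225.2, 148.1], 0.66), ([202.5, 230.2], 0.53), ([200.9, 195.3], 0.5)]
plain_pin_grip [([232.9, 182.3], 0.6)]
receiver_hole [([324.1, 210.3], 0.72)]
wrist [[-0.318, 0.913, 0.257, 0.284], [-0.948, -0.306, -0.087, 0.617], [-0.001, -0.272, 0.962, 0.386], [0.0, 0.0, 0.0, 1.0]] 297.3186396354542 255.58102233078625 192.97741005554212
pin_grip [([347.9, 43.8], 0.61)]
plain_pin_grip []
receiver_hole []
[0.21411034 0.64010894 0.24357695] [-1.79998666e+02  2.52248388e-03 -1.84929644e+01] 0.8 0.017
```

View pics/a.png

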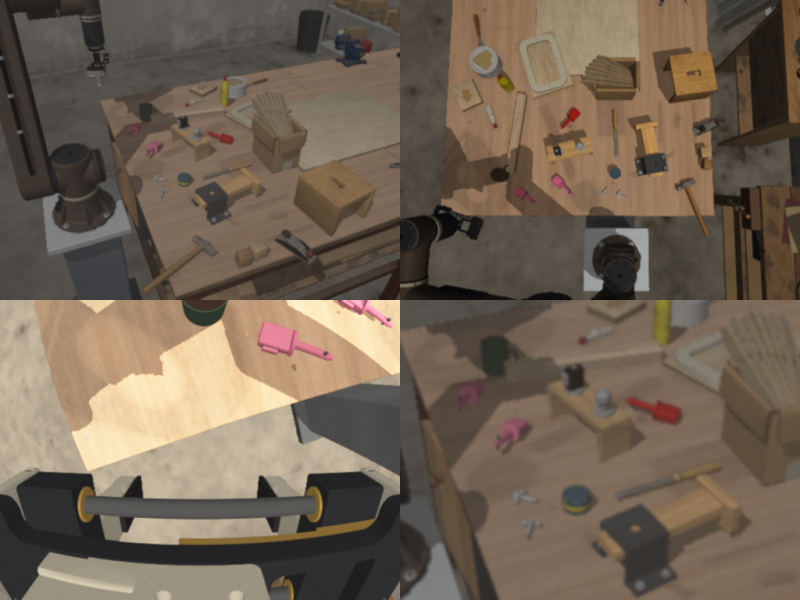

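The pin with the black handle in the stand is at side (235,151) and top (201,195). The plain steel knob is at side (252,168) and top (233,182). The pink and red parts are decoys. I'll triangulate these points and confirm with one crop.

```bash
python3 - <<'E'
from h import *
s=snap("side");t=snap("top")
for n,a,b in [("pin",(235,150.8),(200.9,195.3)),("plain",(252.3,167.5),(232.9,182.3)),("hole",(266.5,246),(324.1,210.3))]:
    p,r=tri([ray(s,a),ray(t,b)]);print(n,p.round(4),r)
def crop(s,c,w,h,k): 
    x,y=c;return cv2.resize(s["img"][y-h:y+h,x-w:x+w],None,fx=k,fy=k,interpolation=cv2.INTER_CUBIC)
a=np.hstack([crop(s,(243,160),33,25,6),crop(t,(215,190),33,25,6)])
b=np.hstack([crop(s,(270,240),33,25,6),crop(t,(324,200),33,25,6)])
save("b.png",np.vstack([a,b]))
E
```

```text
pin [0.5108 0.2764 0.15  ] [7.9, 7.9]
plain [0.548  0.1666 0.137 ] [4.4, 4.4]
hole [ 0.4545 -0.1728  0.0867] [0.5, 0.5]
```

View pics/b.png

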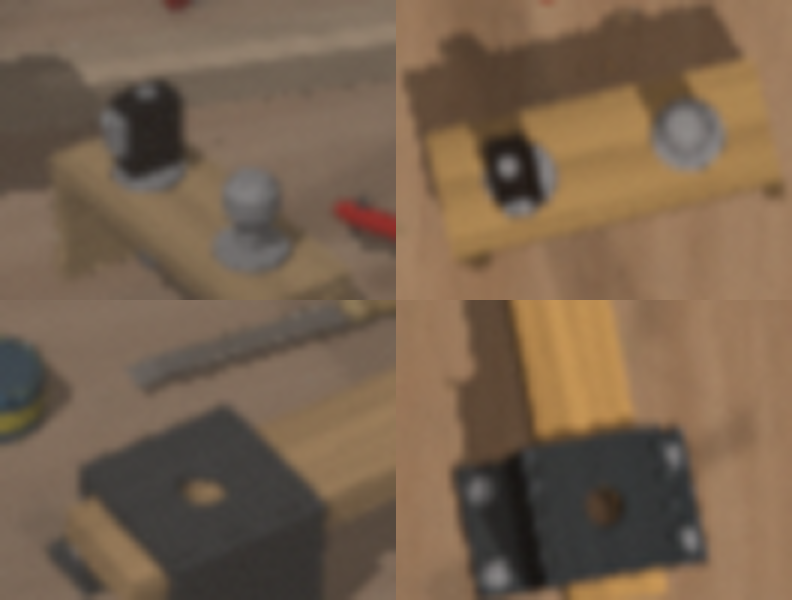

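The upper row shows the black-handled pin with its grey button on the left, and the plain round knob beside it. The lower row shows the receiver hole at side (271,247) and top (326,210). The handle's long axis runs roughly along world x with the button towards -x. Next I'll bring the wrist camera over the pin.

Emit:
apply_moves([
  [[27.5, -30, 8], -0.87, 0],
  [[27.5, -30, 8], -0.87, 0],
  [[27.5, -30, 8], -0.87, 0],
  [[27.5, -30, 8], -0.87, 0],
  [[27.5, -30, 8], -0.87, 0],
  [[27.5, -30, 8], -0.87, 0],
  [[27.5, -30, 8], -0.87, 0],
  [[27.5, -30, 8], -0.87, 0],
  [[27.5, -30, 8], -0.87, 0],
  [[27.5, -30, 8], -0.87, 0],
  [[27.5, -30, 8], -0.87, 0],
  [[27.5, -30, 8], -0.87, 0],
  [[27.5, -30, 8], -0.87, 0],
  [[27.5, -30, 8], -0.87, 0],
])

```text
clock: 2.07
tool_pos: [0.4885, 0.3407, 0.3232]
orientation: [180.0, 0.0, -68.3]
force: [-0.3, 1.0, -0.2]
opening: 0.0876
gripper_force: 0.0
```

```bash
python3 - <<'E'
from h import *
import pickle
s=snap("wrist");pickle.dump(s,open("w1.pkl","wb"))
for t in ["pin_grip","plain_pin_grip","receiver_hole"]:
    print(t,[(np.round(d["at"],1).tolist(),round(d["score"],2)) for d in ctrl.spot_point(s,t)][:5])
print(proj(s,[.511,.276,.126]),ctrl.get_obs()["tool_pos"],ctrl.get_obs()["orientation"])
save("c.png",cv2.resize(s["img"],(800,600),interpolation=cv2.INTER_CUBIC))
E
```

```text
pin_grip [([251.7, 114.4], 0.9), ([328.1, 158.4], 0.62), ([150.4, 29.1], 0.56), ([310.4, 265.6], 0.54)]
plain_pin_grip [([265.1, 25.1], 0.83)]
receiver_hole [([265.8, 27.0], 0.17)]
[259.17596322 115.14013174] [0.48844226 0.34095952 0.32333379] [ 1.79980947e+02 -8.43383039e-03 -6.82482927e+01]
```

View pics/c.png

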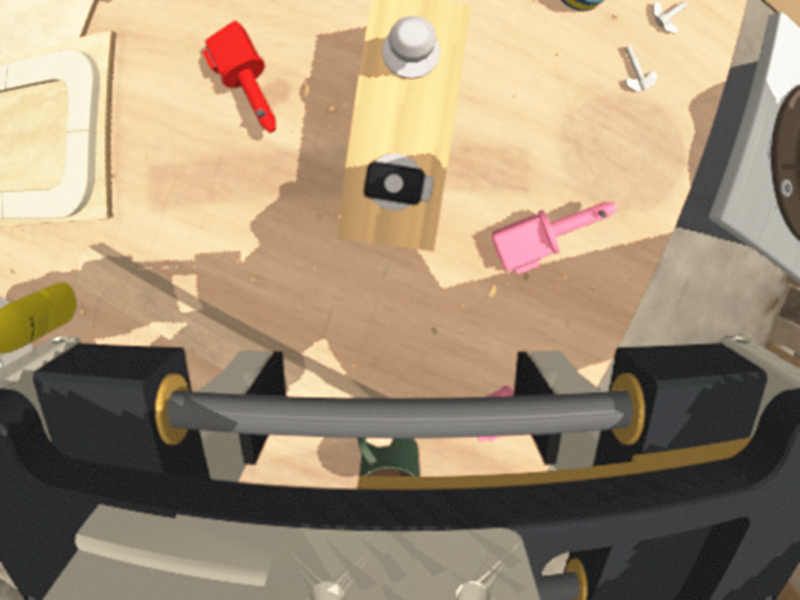

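The wrist view shows the wanted pin at (395,183) of 800x600, with its grey button on the right at (427,190) and the handle turned about 9° in the image. The plain knob is at (412,40), and the pink and red decoys lie flat on the bench. I'll take a second, closer view for triangulation and yaw.

Emit:
apply_moves([
  [[1, -3, -5], -0.16, 0],
  [[1, -3, -5], -0.16, 0],
  [[1, -3, -5], -0.16, 0],
  [[1, -3, -5], -0.16, 0],
])

```text
clock: 2.6
tool_pos: [0.4989, 0.3101, 0.2732]
orientation: [179.9, -0.1, -77.4]
force: [0.5, 0.1, 1.1]
opening: 0.0876
gripper_force: 0.0
```

```bash
cat >> h.py <<'E'
def ortho(s,c,z,w=0.05,n=400):
    g=np.linspace(-w,w,n);X,Y=np.meshgrid(c[0]+g,c[1]+g)
    T=np.array(s["T"]);P=np.stack([X,Y,0*X+z],-1).reshape(-1,3);q=(P-T[:3,3])@T[:3,:3]
    x,y,zz=q[:,0],-q[:,1],-q[:,2]
    if s["name"]=="wrist":
        r=np.hypot(x,y);t=np.arctan2(r,zz);x,y=x/r*t,y/r*t
    else: x,y=x/zz,y/zz
    return cv2.remap(s["img"],(s["cx"]+s["fx"]*x).reshape(n,n).astype(np.float32),(s["cy"]+s["fy"]*y).reshape(n,n).astype(np.float32),cv2.INTER_CUBIC)
E
python3 - <<'E'
from h import *
import pickle
w1=pickle.load(open("w1.pkl","rb"));w2=snap("wrist");pickle.dump(w2,open("w2.pkl","wb"))
d=ctrl.spot_point(w2,"pin_grip");print([(np.round(e["at"],1).tolist(),round(e["score"],2)) for e in d][:4])
o=ctrl.get_obs();print(o["tool_pos"],o["orientation"],o["clock"])
c=(.51,.276);out=[]
for z in (.14,.148):
  for w in (w1,w2):
    im=ortho(w,c,z);hsv=cv2.cvtColor(im,cv2.COLOR_RGB2HSV)
    m=(im.max(2)<60).astype(np.uint8);k=cv2.connectedComponentsWithStats(m)
    j=1+np.argmax(k[2][1:,4]);M=(k[1]==j).astype(np.uint8)
    cn=max(cv2.findContours(M,0,2)[0],key=cv2.contourArea);r=cv2.minAreaRect(cn)
    print(z,"center",[round(c[i]-.05+r[0][i]*.1/399,4) for i in (0,1)],"size",np.round(np.array(r[1])*.1/399,4),"ang",round(r[2],1))
    im2=im.copy();cv2.drawContours(im2,[np.int32(cv2.boxPoints(r))],0,(0,255,0),1);out.append(im2)
save("d.png",cv2.resize(np.hstack(out[2:]),(800,400)))
E
```

```text
[([242.7, 155.8], 0.9), ([334.8, 290.3], 0.88), ([117.7, 66.3], 0.64), ([339.2, 173.9], 0.58)]
[0.49951363 0.31115438 0.27486118] [-1.79899229e+02  3.54232583e-02 -7.73928228e+01] 2.7
0.14 center [0.5179, 0.2805] size [0.0389 0.0246] ang 12.2
0.14 center [0.5182, 0.2791] size [0.0395 0.0287] ang 11.9
0.148 center [0.5179, 0.2803] size [0.0379 0.024 ] ang 12.5
0.148 center [0.5181, 0.2779] size [0.0384 0.0278] ang 11.8
```

View pics/d.png

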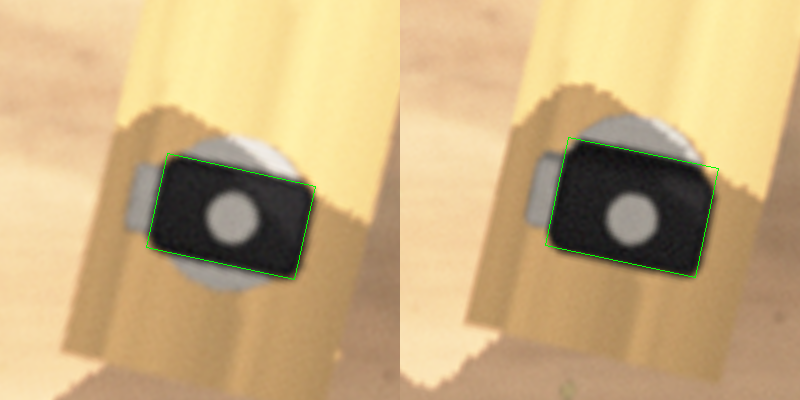

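The rectified views agree: the dot on the handle top is at (0.518, 0.2804), z about 0.148 as expected, with the button facing 192°. Next comes the grasp with the TCP at z 0.124.

Emit:
apply_moves([
  [[1.85, -2.97, 0], -0.007, 0],
  [[1.85, -2.97, -3], -0.007, 0],
  [[1.85, -2.97, -6], -0.007, 0],
  [[1.85, -2.97, -9], -0.007, 0],
  [[1.85, -2.97, -12], -0.007, 0],
  [[1.85, -2.97, -14], -0.007, 0],
  [[1.85, -2.97, -14.96], -0.007, 0],
  [[1.85, -2.97, -14.96], -0.007, 0],
  [[1.85, -2.97, -14.96], -0.007, 1],
  [[1.85, -2.97, -14.96], -0.007, 1],
  [[1.85, -2.97, -14.96], -0.007, 1],
  [[1.85, -2.97, -14.96], -0.007, 1],
  [[1.85, -2.97, -14.96], -0.007, 1],
  [[1.85, -2.97, -14.96], -0.007, 1],
  [[1.85, -2.97, -14.96], -0.007, 1],
  [[1.85, -2.97, -14.96], -0.007, 1],
])

```text
clock: 4.03
tool_pos: [0.5181, 0.2806, 0.1244]
orientation: [-179.9, 0.0, -77.9]
force: [1.4, 0.2, 9.8]
opening: 0.0403
gripper_force: 30.1
```

Emit:
apply_moves([
  [[0, 0, 2], 0, 1],
  [[0, 0, 5], 0, 1],
  [[0, 0, 8], 0, 1],
  [[0, 0, 11], 0, 1],
  [[0, -1, 14], 0, 1],
  [[-0.5, -4, 16], 0, 1],
  [[-1, -7, 16.6], 0, 1],
  [[-1.5, -10, 16.6], 0, 1],
  [[-2, -13, 16.6], 0, 1],
  [[-2.5, -16, 16.6], 0, 1],
  [[-3, -19, 16.6], 0, 1],
  [[-3.5, -22, 16.6], 0, 1],
  [[-4, -25, 16.6], 0, 1],
  [[-4.5, -28, 16.6], 0, 1],
  [[-5, -31, 16.6], 0, 1],
  [[-5.5, -34, 16.6], 0, 1],
  [[-5.8, -36.5, 16.6], 0, 1],
  [[-5.8, -37.5, 16.6], 0, 1],
  [[-5.8, -38, 16.6], 0, 1],
  [[-5.8, -38, 16.6], 0, 1],
])

```text
clock: 5.7
tool_pos: [0.4595, -0.1002, 0.2897]
orientation: [180.0, 0.0, -78.0]
force: [-0.1, 0.0, -1.7]
opening: 0.0403
gripper_force: 30.0
```

```bash
python3 - <<'E'
from h import *
import pickle
s=snap("wrist");pickle.dump(s,open("w3.pkl","wb"))
o=ctrl.get_obs();print(o["tool_pos"],o["orientation"],o["clock"],o["opening"],o["force"])
print([(np.round(e["at"],1).tolist(),round(e["score"],2)) for e in ctrl.spot_point(s,"receiver_hole")][:3],proj(s,[.4545,-.1728,.089]))
for n in ("side","top"):
    q=snap(n);pickle.dump(q,open(n+"3.pkl","wb"))
    if n=="side": S=q["img"]
x,y=[int(v) for v in proj(pickle.load(open("side3.pkl","rb")),[.46,-.1,.27])]
a=cv2.resize(S[max(0,y-60):y+60,x-60:x+60],(400,400),interpolation=cv2.INTER_CUBIC)
b=ortho(s,(.4545,-.1728),.089)
save("e.png",np.vstack([np.hstack([cv2.resize(s["img"],(400,300)),b[:300]])[:,:800],np.hstack([a[:300],ortho(pickle.load(open("top3.pkl","rb")),(.4545,-.1728),.089)[:300]])]))
E
```

```text
[ 0.45964443 -0.09949663  0.28967037] [ 1.79978006e+02  1.83013077e-02 -7.79682767e+01] 5.75 0.04044843077641901 [-0.96670495  0.2272697  -2.56825682]
[([265.8, 106.4], 0.87)] [273.96483302 113.5538941 ]
```

View pics/e.png

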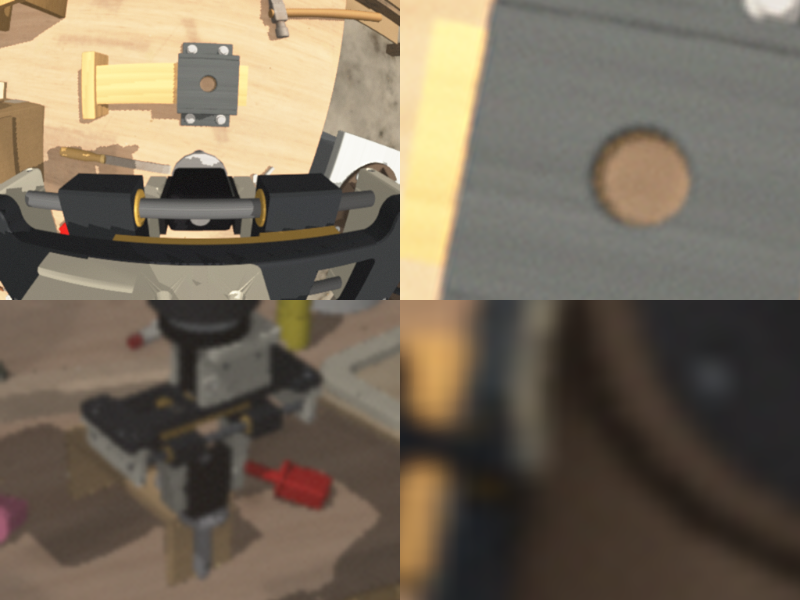

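The wrist view (upper left) shows the receiver and hole ahead of the held pin, and the upper-right rectified crop puts the hole near (0.4648, -0.1787). The side crop (lower left) shows the pin hanging upright with its studs in. I'll take one nearer view to check the hole's height.

Emit:
apply_moves([
  [[0.5, -2, -3], 0, 1],
  [[0.5, -3, -5], 0, 1],
  [[0.5, -3, -5], 0, 1],
  [[0.5, -3, -5], 0, 1],
])

```text
clock: 6.23
tool_pos: [0.4643, -0.1293, 0.2392]
orientation: [179.9, 0.0, -77.9]
force: [0.7, -0.5, -1.1]
opening: 0.0401
gripper_force: 30.0
```

```bash
python3 - <<'E'
from h import *
import pickle
w3=pickle.load(open("w3.pkl","rb"));w4=snap("wrist")
o=ctrl.get_obs();print(o["tool_pos"],o["orientation"],o["clock"])
c=(.4648,-.1787);ims=[];pr=[]
for w in (w3,w4):
    im=ortho(w,c,.089);ims.append(im)
    # hole: brownish (R-B) inside dark grey
    m=((im[:,:,0].astype(int)-im[:,:,2])>25).astype(np.uint8);k=cv2.connectedComponentsWithStats(m)
    j=k[1][200,200];st=k[2][j];cn=max(cv2.findContours((k[1]==j).astype(np.uint8),0,1)[0],key=cv2.contourArea)
    (x,y),r=cv2.minEnclosingCircle(cn);P=[c[0]-.05+x*.1/399,c[1]-.05+y*.1/399,.089];print(np.round(P,4),"r",r*.1/399);pr.append(ray(w,proj(w,P)))
print(tri(pr))
sd=snap("side");tp=pickle.load(open("top3.pkl","rb"))
print(tri([ray(sd,(271.2,247.2)),ray(tp,(325.8,209.7))]))
save("f.png",np.hstack(ims))
E
```

```text
[ 0.46509177 -0.12910336  0.24043445] [ 1.79991608e+02 -2.55580392e-02 -7.78750931e+01] 6.2833
[ 0.465  -0.1779  0.089 ] r 0.01229197949096374
[ 0.4654 -0.1785  0.089 ] r 0.012331200124028333
(array([ 0.46493486, -0.17804196,  0.08248865]), [0.1, 0.1])
(array([ 0.46130151, -0.18095609,  0.0856758 ]), [4.1, 4.1])
```

View pics/f.png

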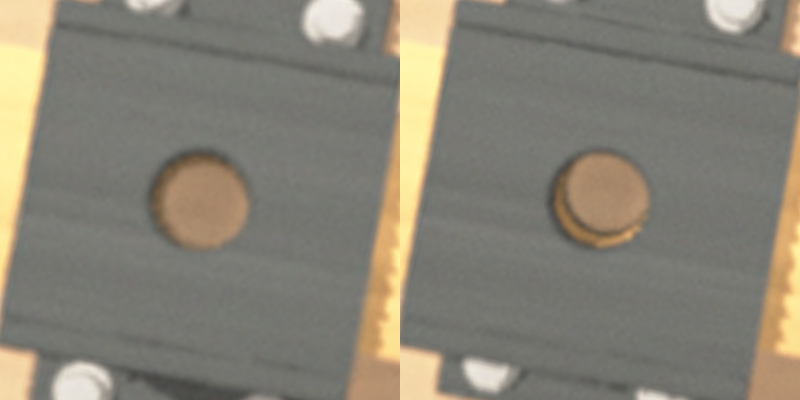

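Both views agree on the hole at (0.4648, -0.1787), with z consistent with 0.089. I'll move over it and start the insertion.

Emit:
apply_moves([
  [[0, -2.5, 0], 0, 1],
  [[0, -4.6, 0], 0, 1],
  [[0, -4.9, 0], 0, 1],
  [[0, -4.9, 0], 0, 1],
  [[0, -4.9, -2], 0, 1],
  [[0, -4.9, -4], 0, 1],
  [[0, -4.9, -4.6], 0, 1],
  [[0, -4.9, -5.2], 0, 1],
  [[0, -4.9, -5.8], 0, 1],
  [[0, -4.9, -6.4], 0, 1],
  [[0, -4.9, -6.4], 0, 1],
])

```text
clock: 7.25
tool_pos: [0.4645, -0.1783, 0.1754]
orientation: [180.0, 0.0, -77.9]
force: [-0.6, -0.1, -2.6]
opening: 0.04
gripper_force: 30.0
```

Emit:
apply_moves([
  [[0, 0, -0.7], 0, 1],
  [[0, 0, -1.4], 0, 1],
  [[0, 0, -2.1], 0, 1],
  [[0, 0, -2.8], 0, 1],
  [[0, 0, -3.5], 0, 1],
  [[0, 0, -4.2], 0, 1],
  [[0, 0, -4.7], 0, 1],
  [[0, 0, -4.9], 0, 1],
  [[0, 0, -5.1], 0, 1],
  [[0, 0, -5.2], 0, 1],
  [[0, 0, -5.2], 0, 1],
])

```text
clock: 8.17
tool_pos: [0.4647, -0.1786, 0.1239]
orientation: [-180.0, -0.0, -77.9]
force: [0.0, -0.3, -1.7]
opening: 0.0402
gripper_force: 30.0
```

Emit:
apply_moves([
  [[0, 0, -0.08], 0, 1],
  [[0, 0, -0.16], 0, 1],
  [[0, 0, -0.16], 0, 1],
  [[0, 0, -0.16], 0, 1],
])

```text
clock: 8.5
tool_pos: [0.465, -0.1787, 0.1234]
orientation: [-179.9, -0.0, -77.9]
force: [-2.7, 2.2, 6.7]
opening: 0.0401
gripper_force: 30.0
```

Emit:
apply_moves([
  [[0, 0, -0.05], 0, 1],
  [[0, 0, -0.1], 0, 1],
  [[0, 0, -0.1], 0, 1],
])

```text
clock: 8.75
tool_pos: [0.4651, -0.1787, 0.1233]
orientation: [-179.9, -0.1, -77.9]
force: [-5.5, 4.1, 15.6]
opening: 0.0407
gripper_force: 30.0
```

The flange is seated, with contact force rising and z matching. Now I'll release and retreat.

Emit:
apply_moves([
  [[0, 0, 0], 0, 0.9],
  [[0, 0, 0], 0, 0],
  [[0, 0, 0], 0, 0],
  [[0, 0, 0], 0, 0],
  [[0, 0, 0], 0, 0],
  [[0, 0, 0], 0, 0],
  [[0, 0, 0], 0, 0],
  [[0, 0, 0], 0, 0],
  [[0, 0, 2], 0, 0],
  [[0, 0, 5], 0, 0],
  [[0, 1, 9], 0, 0],
  [[0, 4, 13], 0, 0],
  [[0, 8, 15], 0, 0],
  [[0, 10, 15], 0, 0],
  [[0, 10, 15], 0, 0],
])

```text
clock: 10.0
tool_pos: [0.4658, -0.0753, 0.274]
orientation: [-179.7, 0.0, -77.8]
force: [-0.5, -0.4, -0.6]
opening: 0.0879
gripper_force: 0.0
```

```bash
python3 - <<'E'
from h import *
w=snap("wrist");s=snap("side");t=snap("top");o=ctrl.get_obs();print(o["clock"],o["force"],o["opening"],o["tool_pos"])
a=ortho(w,(.4648,-.1787),.147)
x,y=270,235;b=cv2.resize(s["img"][y-30:y+30,x-30:x+30],(400,400),interpolation=cv2.INTER_CUBIC)
save("g.png",np.hstack([a,b]))
E
```

```text
10.15 [-0.42282258 -0.367812   -0.15684524] 0.08747805824316594 [ 0.46446092 -0.07829286  0.27119695]
```

View pics/g.png

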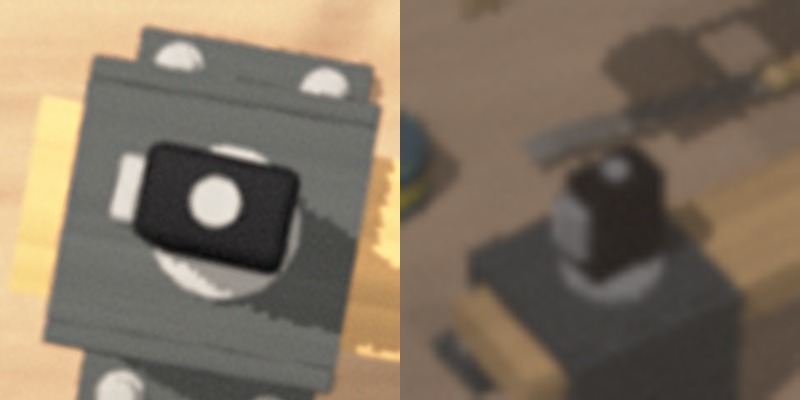

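The button is out by about 7 mm and the flange rests on the receiver. One numeric check for tilt follows.

```bash
python3 - <<'E'
from h import *
w=snap("wrist")
a=ortho(w,(.4648,-.1787),.147);b=ortho(w,(.4648,-.1787),.095)
save("h.png",np.hstack([a,b]))
g=cv2.cvtColor(a,cv2.COLOR_RGB2GRAY)
m=(g>140).astype(np.uint8);k=cv2.connectedComponentsWithStats(m);j=k[1][202,213];print(k[3][j]*.25-50,k[2][j])
E
```

```text
[3.76242952 0.33021527] [ 190  177   51   50 1951]
```

View pics/h.png

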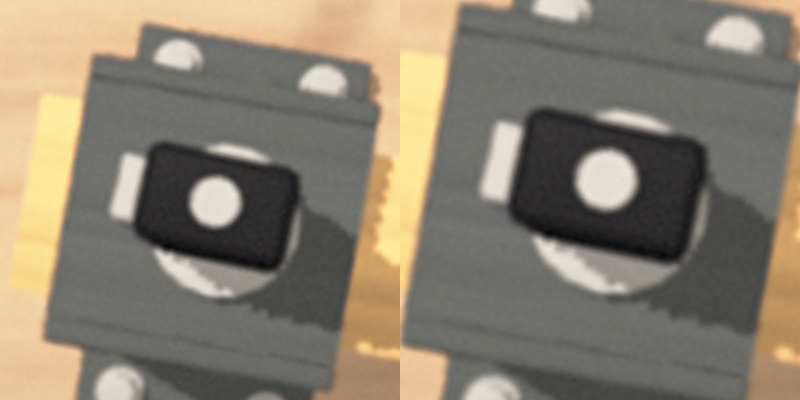

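The flange centre and the handle top are both about 4 mm off the hole centre in the same direction. So the pin is upright and flush, and has only taken up the hole's side clearance. I'm handing in.

```bash
python3 -c "
from plant import ctrl
print(ctrl.close_job())"
```

```text
the job is handed in; nothing more can be done
None
```

The quick-release pin is fully home and upright in the receiver, with its button sprung out; I left the plain pin in the stand and handed the job in with the arm clear at about 10 s (the hand-in returned no verdict).

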